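Isolate the welding positioner and roll the plate round by hand

TASK

First switch the isolator off: turn the bar handle on the grey switch box anticlockwise from the bar mark to the ring mark until it snaps over, and leave it off. Then take the black crank handle on the tilted welding plate and turn the plate by hand clockwise (as seen facing the plate): up to the fixed pointer at the plate's top, on past it for one complete turn, and stop with the handle at the pointer again. Let go, and leave the tools and loose parts on the bench where they lie.

Things in the scene. Friction and masses are not known exactly. Their poses are not given: they have to be found in the camera images.
- iso_handle (a joint): Rotary handle of the isolator, rad: 0 = on (its nose at the bar mark), 1.05 = off (nose at the ring mark), growing anticlockwise seen from above, about the vertical axis through point switch_grip. An over-centre spring snaps it to the nearer end past the middle (0.52); about 0.1 N m is needed to leave an end. Hard stops at both ends.
- switch_grip (a point): Middle of the isolator's black bar handle, on its vertical turning axis, 26 mm above its foot, 16 mm below its top. The bar is 60 mm long (point's x), 14 mm wide (y), 32 mm high, on a round foot 56 mm across and 10 mm high; its nose, with a white line on top, points along the point's +x. z is up; the point turns with the handle.
- isolator: Grey switch box fixed to the bench, 120 x 110 x 85 mm high, origin under its centre. On its top the handle stands on a white disc 3 mm high; the handle's foot is 88 mm above the bench. Seen from above, the bar mark (on) is 30 degrees clockwise and the ring mark (off) 30 degrees anticlockwise of the box's own +x axis.
- faceplate (a joint): Turn of the plate in rad: 0 = handle at the pointer, growing clockwise as seen facing the plate (looking against its z axis), counted on over several turns, so 6.28 = at the pointer again after one complete turn. It starts before the pointer, at -2.0 to -0.5. It turns freely with friction of about 0.15 N m (1.5 N at the handle; a little more when turned fast) and stays where it is left.
- plate_centre (a point): Centre of the plate's upper face. z is the turning axis, out of the face, leaning 35 degrees from vertical to the positioner's front; x points from the centre to the handle and turns with the plate. Steel plate 240 mm across, 12 mm thick; at its centre a tube stub with a flange 84 mm across, 74 mm high in all, and clamps 10 mm high within 63 mm of the axis.
- handle_mid (a point): Point on the crank handle's axis, 45 mm above the plate's face, 100 mm from the turning axis; axes as plate_centre. The handle is a black cylinder 22 mm across, its top 72 mm above the face, standing square on the plate (so leaning with it). It is a sleeve that spins freely on its pin: fingers can hold it without turning as it goes round.
- pointer_tip (a point): Tip of the fixed steel pointer at the uppermost edge of the plate, 121 mm from the axis, 12 mm above the plane of the face; it points inwards at the plate's centre.
- positioner: The fixed stand of the plate: foot 270 x 220 mm, grey yoke and drum; origin on the bench, under its middle. The plate leans towards the body's -x; the centre of its face is 160 mm above the bench and 20 mm towards -x of the origin.
- hammer: Hammer lying on the bench, a bystander. Origin under its middle.
- spanner: Spanner lying on the bench, a bystander.
- tube_offcut: Short steel tube 54 mm across, 55 mm high, standing on the bench, a bystander.
- spare_flange: Flat steel ring 84 mm across, 10 mm thick, a bystander.
- grinding_disc: Dark disc 114 mm across, 6 mm thick, a bystander.
- spray_can: Can 60 mm across, 170 mm high, standing, a bystander.
- setting_block: Dark steel block 60 x 40 x 30 mm, a bystander.
- wire_brush: Brush with a wooden handle lying on the bench, a bystander.
Mind the look-alikes: they are no part of the job. What is shaped like the isolator but blue or purple is not meant.

How it is judged (in metres and radians):
On the way, in this order (a step that is already met when the one before it is completed fails the run):
1. the isolator is switched off before the handle reaches the pointer (value of joint iso_handle above 0.9 rad and value of joint faceplate below -0.2 rad), for 0.2 s.
2. the plate's handle comes clockwise up to the pointer for the first time, isolator off (value of joint iso_handle above 0.9 rad and value of joint faceplate above -0.1 rad).
3. the plate is half a turn past the pointer, isolator off (value of joint iso_handle above 0.9 rad and value of joint faceplate above 3.14 rad).
At the end, for the whole second after the job is handed in: The isolator handle is off (over 0.9 rad of 1.05), and the plate, turned one complete turn clockwise past the pointer, is at rest with its handle at the pointer again, within 0.22 rad (about 22 mm at the handle) (value of joint iso_handle above 0.9 rad and value of joint faceplate between 6.06 and 6.5 rad and velocity of joint faceplate between -0.05 and 0.05 rad/s); the robot touches nothing.
It fails at once if a bystander is moved by more than 40 mm (distance of any of hammer, spanner, tube_offcut, spare_flange, grinding_disc, spray_can, setting_block, wire_brush from where it was at the start of the episode above 0.04 m).
It also fails if it takes over 64 s, if anything falls off the work surface, if the arm or the gripper's body presses on something with over 40 N, if the wrist force passes 120 N, or if a joint passes its speed limit or range.

ROBOT

A 6-joint arm with a two-finger parallel gripper is mounted at the origin on the work surface. World frame = base frame: x ahead of the robot, y to its left, z up, the work surface at z = 0. Lengths are in m, angles in degrees, forces in N, time in s.
With the tool pointing down it reaches from about 0.25 to 0.775 m from the base axis. Payload 4 kg.
Tool frame: the origin (TCP) lies on the front face of the gripper's body, between the roots of the fingers; the fingertips stand 73 mm ahead of it and the grasp point (between the pads) lies 54 mm ahead of it; z points along the fingers, y is the line along which they close (so a half turn about z gives the same grasp; the last joint's range is limited). The gripper opens to 85 mm and grips with 20 to 120 N. Pads are 22 mm wide; open, the fingers measure 114 mm over their backs; the gripper's body (76 mm by 85 mm) begins 54 mm behind the grasp point. The pads swing forward as they close: fully open they stand 13 mm farther back than shut.
Start: joints at [65.14, 4.996, 78.535, -0, 96.463, -5.907], TCP at [0.179, 0.52, 0.304] pointing down, gripper open.
Joint ranges: [-177.83, 177.83], [-43.37, 116.18], [15.69, 146.23], [-61.86, 241.86], [9.47, 152.12], [-147.06, 147.06]. Speed limits (degrees/s): [159.86, 159.86, 180, 180, 180, 180].

INTERFACE

Orientations are given as a 3x3 rotation matrix whose columns are the frame's x, y, z axes.
In Python, from plant import robot gives the robot as it stands. The module is installed in compiled form; this text tells all that it offers.
- The arm moves only by the tool step_arm, never from a script. Its arguments are lists of equal length, an entry for each row: "travel": the shift along the tool's x, y, z in units of 0.15 m (1.0 is 0.15 m), a list of three; "turn": the turn about the tool's z in units of 180 degrees (1.0 is 180 degrees); "fingers": the opening, from -1 (shut) to 1 (fully open). A call has 1 to 10 rows; each row shifts and turns the commanded pose from where the row before left it, along the tool's axes as they then stand; what a row does not reach is not made up. A row lasts 1/12 s, in which the tool goes at most 41.7 mm and 7.16 degrees, less where a joint would pass 70% of its speed; a pose out of reach is approached as far as the arm can. A call with a number of a shift or a turn outside -1 to 1 is refused whole. A call with a gripper value outside its range is refused whole. The fingers move at their own pace and stop on an object; "newtons" is the grip in N (left out, the last holds). Time passes only in rows, so rows that do not move let the fingers close. It gives the time, the measured TCP pose, the force, the opening and the grip force at its end, in the units of the state.
- robot.state(): the state, without advancing time (a new reading comes with each control period).
- robot.get_image(name): name is "side" or "top" or "wrist"; returns the picture (400x640x3 uint8, blue, green, red); there is no depth.
- robot.camera_params(name): a dict with "vfov" (degrees; the focal length in pixels is half the picture's height over the tangent of half this angle, whatever the lens; pixels are square), "cx", "cy" (the principal point, pixels), "camera_from_world" (4x4, takes a point from world to camera coordinates). Camera axes: x right, y down, z forward; pixel columns grow to the right and rows downward; lengths in m; the calibration is good to about 2 mm. A picture is of the moment at which its call begins: read the wrist's pose just before it. camera_params takes no time and is no camera call; for the wrist camera it gives the pose at the moment of the call.
- robot.hand_in(): hands the job in; it is judged then, once.
Trained networks look in the newest picture that a camera, given by its name, has taken for a name from the list of things; names that differ only in an ending like _2 or _b are one class to them, and where a whole thing is asked for, a point or a joint stands for the part that bears it (a point fixed in the world has none). Each returns a list of dicts, best first, with "conf" (0 to 1); they miss things now and then, are a little off and sometimes report something else, mostly with a low value. They report only what shows in the picture. A call takes as long as a camera call. They do not tell look-alikes from the thing itself.
- robot.outline_of(label, camera): "pixels" (400x640 bool, what is visible of it) and "pixel" ([column, row] in pixels, amid what is visible of it).
The state is a dict: "time_s": time; "joint_pos": joint angles; "dq": joint speeds; "effort": joint torques, N m; "tool_pos": TCP position; "ee_rot": TCP orientation; "ft_force": force on the tool from outside, world axes, zero at the start; "ft_torque": the same for the moment, N m; "grip_width": finger opening in m; "grasp_force": force on a finger pad.
Only numpy, scipy, OpenCV 4.12 (cv2) and the standard library are available. Lean on these libraries where they do the work, as an engineer would, in place of code of your own. Each camera call takes 0.05 s, during which the arm holds its last target. There are 200 camera calls.

## Working session

There is one attempt and no reset: what is moved stays moved. The work goes in short steps, Python scripts to look and compute and a tool call to move; the robot and the scene stay as the last step left them, time stands still between calls to the robot, and variables do not carry over. Pictures are saved under pics/ and viewed, at most 10 in all, crops included, and the job is handed in when it is done.

Besides the shell and the picture viewer there is one more tool, called after "Request:" as name(argument=value, ...), one argument or row to a line, values as JSON. step_arm: Moves the arm, as the interface text tells. Its arguments: {"type":"object","properties":{"travel":{"type":"array","items":{"type":"array","items":{"type":"number"}}},"turn":{"type":"array","items":{"type":"number"}},"fingers":{"type":"array","items":{"type":"number"}},"newtons":{"type":"number"}},"required":["travel","turn","fingers"]}

```bash
mkdir -p pics; cat > h.py <<'E'
import numpy as np, cv2
from plant import robot
def cam(n):
    p=robot.camera_params(n); f=200/np.tan(np.radians(p["vfov"])/2); return f,p["cx"],p["cy"],np.array(p["camera_from_world"])
def proj(n,P):
    f,cx,cy,T=cam(n); q=T[:3,:3]@np.asarray(P,float)+T[:3,3]; return np.array([cx+f*q[0]/q[2],cy+f*q[1]/q[2]])
def onplane(n,px,z):
    f,cx,cy,T=cam(n); R=T[:3,:3]; c=-R.T@T[:3,3]; d=R.T@np.array([(px[0]-cx)/f,(px[1]-cy)/f,1]); return c+d*(z-c[2])/d[2]
E
python3 - <<'E'
from h import *
s=robot.state(); print(s["time_s"],s["tool_pos"],s["ee_rot"])
ims=[]
for c in ("top","side"):
    im=robot.get_image(c); cv2.imwrite(f"pics/{c}.png",im)
    T=cam(c)[3]; print(c,cam(c)[0],-T[:3,:3].T@T[:3,3], T[:3,:3].round(3).tolist())
    for l in ("isolator","switch_grip","faceplate","handle_mid","positioner","pointer_tip","plate_centre"):
        try:
            for d in robot.outline_of(l,c)[:3]: print(c,l,round(d["conf"],2),d["pixel"],d["pixels"].sum(), onplane(c,d["pixel"],0.1).round(3))
        except Exception as e: print(l,e)
E
```

```text
0.0 [0.17849451 0.51987037 0.30272128] [[-9.45797350e-01  3.24756040e-01 -9.41806768e-04]
 [ 3.24757318e-01  9.45795249e-01 -2.00803909e-03]
 [ 2.38633545e-04 -2.20505669e-03 -9.99997540e-01]]
top 517.1989355466512 [ 0.27846345 -0.07425191  1.64284105] [[0.018, -1.0, 0.005], [-0.99, -0.019, -0.142], [0.142, -0.002, -0.99]]
top isolator 0.81 [393.0, 277.8] 1645 [ 0.261 -0.295  0.1  ]
top isolator 0.74 [395.1, 209.6] 1664 [ 0.463 -0.301  0.1  ]
top switch_grip 0.72 [226.9, 153.4] 4917 [0.626 0.211 0.1  ]
top switch_grip 0.68 [398.3, 209.9] 292 [ 0.463 -0.311  0.1  ]
top switch_grip 0.67 [394.2, 275.7] 332 [ 0.267 -0.298  0.1  ]
top faceplate 0.86 [223.9, 153.6] 5146 [0.625 0.22  0.1  ]
top positioner 0.56 [232.2, 155.2] 6431 [0.621 0.195 0.1  ]
top pointer_tip 0.68 [230.9, 154.5] 6542 [0.623 0.199 0.1  ]
top pointer_tip 0.67 [387.2, 138.4] 975 [ 0.682 -0.278  0.1  ]
top pointer_tip 0.57 [396.0, 208.6] 318 [ 0.466 -0.304  0.1  ]
top plate_centre 0.91 [226.7, 152.8] 5048 [0.628 0.212 0.1  ]
top plate_centre 0.3 [387.1, 137.2] 921 [ 0.686 -0.277  0.1  ]
side 440.24618068810935 [-0.12889244 -0.74245808  1.19167926] [[0.722, -0.692, -0.0], [-0.517, -0.54, -0.664], [0.459, 0.48, -0.747]]
side isolator 0.94 [365.0, 276.5] 1835 [ 0.436 -0.332  0.1  ]
side isolator 0.83 [315.3, 315.8] 2183 [ 0.247 -0.323  0.1  ]
side isolator 0.79 [386.6, 350.2] 2535 [ 0.313 -0.519  0.1  ]
side switch_grip 0.89 [387.6, 344.4] 389 [ 0.327 -0.511  0.1  ]
side switch_grip 0.81 [314.2, 307.7] 378 [ 0.262 -0.303  0.1  ]
side switch_grip 0.61 [366.5, 263.4] 290 [ 0.472 -0.305  0.1  ]
side faceplate 0.65 [290.6, 143.8] 3080 [0.664 0.257 0.1  ]
side handle_mid 0.87 [290.1, 145.4] 3056 [0.657 0.251 0.1  ]
side positioner 0.84 [293.5, 157.5] 5018 [0.622 0.192 0.1  ]
side pointer_tip 0.96 [291.5, 159.6] 5098 [0.609 0.188 0.1  ]
side pointer_tip 0.58 [289.5, 144.3] 3052 [0.659 0.257 0.1  ]
side plate_centre 0.59 [288.5, 145.4] 3007 [0.652 0.255 0.1  ]
```

View pics/top.png

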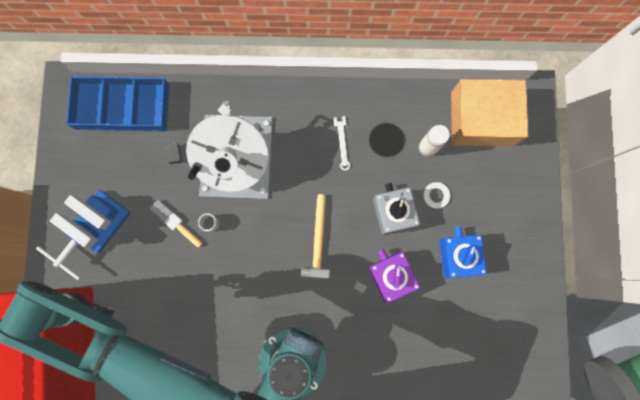

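View pics/side.png

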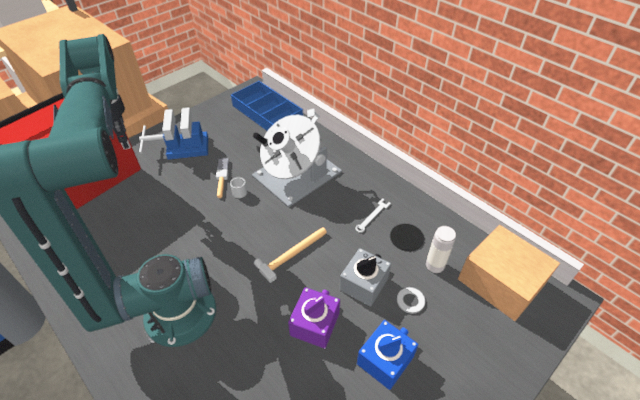

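The top view shows three switch boxes: grey at (397,208), purple at (394,277) and blue at (465,256). Grey is the one described. The plate is at (227,153), with its black handle near (196,171). I'll check these in a close crop.

```bash
python3 - <<'E'
from h import *
t=cv2.imread("pics/top.png"); s=cv2.imread("pics/side.png")
def c(im,x,y,w,h): return cv2.resize(im[y:y+h,x:x+w],(400,300),interpolation=cv2.INTER_CUBIC)
cv2.imwrite("pics/m1.png",np.vstack([np.hstack([c(t,155,90,136,102),c(s,235,95,136,102)]),np.hstack([c(t,360,170,80,60),c(s,325,235,80,60)])]))
E
```

```text
(no output)
```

View pics/m1.png

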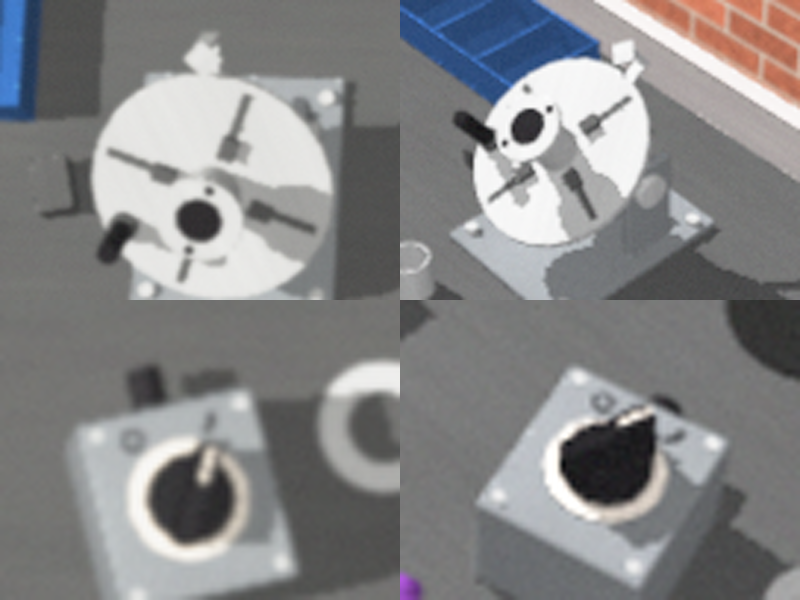

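The crop confirms the choice. The grey box's nose line points at the bar mark (top px ≈402,254/…), with the ring mark to its left. The plate's pointer is on the far side at top (225,113), the handle end at (193,176) and the stub's hole at (222,165). Next I fit the poses.

```bash
sed -i 's/^def cam(n):/import functools\n@functools.lru_cache(None)\ndef cam(n):/' h.py
cat > fit.py <<'E'
from h import *
from scipy.optimize import least_squares
T=lambda u,v:(155+u*.34,90+v*.34); S=lambda u,v:(235+(u-400)*.34,95+v*.34)
T2=lambda u,v:(360+u/5,170+(v-300)/5); S2=lambda u,v:(325+(u-400)/5,235+(v-300)/5)
def res(q):
    p,th=q[:3],q[3]; C,u,l,z=plate(p); o=[]
    for P,a,b in ((C+.074*z,T(198,220),S(527,127)),(hp(p,th,.1,.072),T(112,252),S(462,118)),(hp(p,0,.121,.012),T(208,72),S(632,72))):
        o+=[*(proj("top",P)-a),*(proj("side",P)-b)]
    A=np.linspace(0,2*np.pi,180); 
    R=np.array([proj("top",C+.12*(np.cos(t)*u+np.sin(t)*l)) for t in A]); o+=[R[:,0].min()-T(91,0)[0],R[:,0].max()-T(332,0)[0],R[:,1].min()-T(0,72)[1]]
    R=np.array([proj("side",C+.12*(np.cos(t)*u+np.sin(t)*l)) for t in A]); o+=[R[:,0].min()-S(473,0)[0],R[:,0].max()-S(649,0)[0],R[:,1].min()-S(0,57)[1]]
    return o
s=least_squares(res,[.62,.21,0,-1.5]); print(s.x.tolist(), np.round(s.fun,1)); 
for th in (s.x[3],0,np.pi/2,np.pi): print(th,hp(s.x[:3],th,.1,.06).round(4))
for n,a,z in(("bar",T2(212,420),.085),("ring",T2(132,440),.085),("line1",T2(203,482),.13),("line2",T2(213,450),.13),("disc",T2(187,498),.088)): print(n,onplane("top",a,z).round(4))
for n,a,z in(("bar",S2(676,436),.085),("ring",S2(602,403),.085),("line1",S2(620,424),.13),("line2",S2(650,410),.13),("disc",S2(607,470),.088)): print(n,onplane("side",a,z).round(4))
E
python3 fit.py; python3 -c "
from h import *
print(robot.state()['time_s'])"
```

```text
[0.6115651528215007, 0.1968994727857967, -0.0890279842631508, -2.0834188218105534] [-0.2 -1.2  0.3 -1.  -1.2  0.2 -0.2  0.6  1.6  0.9 -4.1 -2.   1.3  0.8
 -0.3  1.5  0.1  0.2]
-2.0834188218105534 [0.545  0.2903 0.181 ]
0 [0.6589 0.1927 0.2665]
1.5707963267948966 [0.5684 0.1004 0.2091]
3.141592653589793 [0.4957 0.2072 0.1518]
bar [ 0.5133 -0.3261  0.085 ]
ring [ 0.5001 -0.2773  0.085 ]
line1 [ 0.4695 -0.3133  0.13  ]
line2 [ 0.4886 -0.3193  0.13  ]
disc [ 0.4648 -0.3102  0.088 ]
bar [ 0.5136 -0.3243  0.085 ]
ring [ 0.4992 -0.2773  0.085 ]
line1 [ 0.4703 -0.3134  0.13  ]
line2 [ 0.4902 -0.3189  0.13  ]
disc [ 0.4642 -0.3131  0.088 ]
1.0
```

```bash
sed -i 's/\[.62,.21,0,-1.5\])/[.62,.21,0,-1.5],loss="soft_l1",f_scale=.5)/' fit.py; python3 fit.py | head -6
python3 - <<'E'
from h import *
for n in("top",):
  T=lambda u,v:(155+u*.34,90+v*.34)
  a=[onplane(n,T(*p),.012) for p in((345,78),(335,300),(145,72))]; print(np.round(a,4)); d=a[0]-a[1]; print(np.degrees(np.arctan2(d[1],d[0]))); d=a[2]-a[0]; print(np.degrees(np.arctan2(-d[0],d[1])))
E
```

```text
[0.6106323010796209, 0.19778131682057423, -0.053153036130621605, -2.033207001569113] [ 0.  -0.8  0.2 -0.8 -1.6  0.2 -0.5  0.   0.1  1.1 -5.1 -2.5  0.8  0.6
  0.   0.9 -0.   0. ]
-2.033207001569113 [0.5445 0.2909 0.1836]
0 [0.6581 0.1953 0.2665]
1.5707963267948966 [0.571  0.0998 0.2091]
3.141592653589793 [0.4945 0.204  0.1518]
[[0.7713 0.085  0.012 ]
 [0.5226 0.0879 0.012 ]
 [0.7737 0.3064 0.012 ]]
-0.6802093974686877
-0.6357067601619617
```

Before the first reach, look-alikes for the isolator are purple (394,277) and blue (465,256). I choose grey (397,208), axis at (0.465,-0.311) and nose yaw about -16°.

Request:
step_arm(
  travel=[
    [-0.12, -0.154, 0],
    [-0.12, -0.154, 0],
    [-0.12, -0.154, 0],
    [-0.12, -0.154, 0],
    [-0.12, -0.154, 0],
    [-0.12, -0.154, 0],
    [-0.12, -0.154, 0],
    [-0.12, -0.154, 0],
    [-0.12, -0.154, 0],
    [-0.12, -0.154, 0],
  ],
  turn=[0, 0, 0, 0, 0, 0, 0, 0, 0, 0],
  fingers=[1, 1, 1, 1, 1, 1, 1, 1, 1, 1],
)

```text
time_s: 1.83
tool_pos: [0.2739, 0.2419, 0.3041]
ee_rot: [[-0.946, 0.324, 0.001], [0.324, 0.946, 0.0], [-0.001, 0.001, -1.0]]
ft_force: [1.1, -0.6, -0.7]
grip_width: 0.0855
grasp_force: 0.0
```

Request:
step_arm(
  travel=[
    [-0.12, -0.154, 0],
    [-0.12, -0.154, 0],
    [-0.12, -0.154, 0],
    [-0.12, -0.154, 0],
    [-0.12, -0.154, 0],
    [-0.12, -0.154, 0],
    [-0.12, -0.154, 0],
    [-0.12, -0.154, 0],
    [-0.12, -0.154, 0],
    [-0.12, -0.154, 0],
  ],
  turn=[0, 0, 0, 0, 0, 0, 0, 0, 0, 0],
  fingers=[1, 1, 1, 1, 1, 1, 1, 1, 1, 1],
)

```text
time_s: 2.67
tool_pos: [0.3692, -0.0352, 0.3042]
ee_rot: [[-0.946, 0.325, 0.001], [0.325, 0.946, -0.0], [-0.001, 0.0, -1.0]]
ft_force: [0.5, 0.7, -0.1]
grip_width: 0.0853
grasp_force: 0.0
```

Request:
step_arm(
  travel=[
    [-0.12, -0.154, 0],
    [-0.12, -0.154, 0],
    [-0.12, -0.154, 0],
    [-0.12, -0.154, 0],
    [-0.12, -0.154, 0],
    [-0.12, -0.154, 0],
    [-0.12, -0.154, 0],
    [-0.12, -0.154, 0],
    [-0.12, -0.154, 0],
    [-0.12, -0.154, 0],
  ],
  turn=[0, 0, 0, 0, 0, 0, 0, 0, 0, 0],
  fingers=[1, 1, 1, 1, 1, 1, 1, 1, 1, 1],
)

```text
time_s: 3.5
tool_pos: [0.4645, -0.3121, 0.3038]
ee_rot: [[-0.946, 0.325, 0.0], [0.325, 0.946, 0.0], [-0.0, 0.0, -1.0]]
ft_force: [0.3, -0.5, -0.3]
grip_width: 0.0854
grasp_force: 0.0
```

Request:
step_arm(
  travel=[
    [0, 0, 0],
    [0, 0, 0],
    [0, 0, 0],
    [0, 0, 0],
    [0, 0, 0],
    [0, 0, 0],
    [0, 0, 0],
    [0, 0, 0],
    [0, 0, 0],
    [0, 0, 0],
  ],
  turn=[0.039, 0.039, 0.039, 0.039, 0.039, 0.039, 0.039, 0.039, 0.039, 0.039],
  fingers=[1, 1, 1, 1, 1, 1, 1, 1, 1, 1],
)

```text
time_s: 4.33
tool_pos: [0.4643, -0.3107, 0.3039]
ee_rot: [[-0.009, 1.0, 0.0], [1.0, 0.009, 0.0], [0.0, 0.0, -1.0]]
ft_force: [0.8, -0.0, -0.4]
grip_width: 0.0855
grasp_force: 0.0
```

Request:
step_arm(
  travel=[
    [0, 0, 0],
    [0, 0, 0],
    [0, 0, 0],
    [0, 0, 0],
    [0, 0, 0],
    [0, 0, 0],
    [0, 0, 0],
    [0, 0, 0],
    [0, 0, 0],
    [0, 0, 0],
  ],
  turn=[0.039, 0.039, 0.039, 0.039, 0.039, 0.039, 0.039, 0.039, 0.039, 0.039],
  fingers=[1, 1, 1, 1, 1, 1, 1, 1, 1, 1],
)

```text
time_s: 5.17
tool_pos: [0.4643, -0.3106, 0.3039]
ee_rot: [[0.938, 0.347, 0.0], [0.347, -0.938, 0.0], [0.0, -0.0, -1.0]]
ft_force: [-0.1, -0.1, -0.9]
grip_width: 0.0855
grasp_force: 0.0
```

Request:
step_arm(
  travel=[
    [0, 0, 0],
    [0, 0, 0],
    [0, 0, 0],
    [0, 0, 0],
    [0, 0, 0],
    [0, 0, 0],
    [0, 0, 0],
  ],
  turn=[0.039, 0.039, 0.039, 0.039, 0.039, 0.008, 0],
  fingers=[1, 1, 1, 1, 1, 1, 1],
)

```text
time_s: 5.75
tool_pos: [0.4643, -0.3107, 0.3039]
ee_rot: [[0.962, -0.274, 0.0], [-0.274, -0.962, 0.0], [0.0, -0.0, -1.0]]
ft_force: [-1.2, -0.5, 0.3]
grip_width: 0.0859
grasp_force: 0.0
```

```bash
cat > st.py <<'E'
from h import *
s=robot.state(); R=np.array(s["ee_rot"])
print(s["time_s"],np.round(s["tool_pos"],4),"yaw",np.degrees(np.arctan2(R[1,0],R[0,0])).round(2),"F",np.round(s["ft_force"],1),"w",s["grip_width"],"g",s["grasp_force"],np.round(s["joint_pos"],0))
def go(P,yaw=None):
    d=R.T@(np.asarray(P)-s["tool_pos"])/.15; print("units",d.round(3))
    if yaw is not None: print("turn", (-(yaw-np.degrees(np.arctan2(R[1,0],R[0,0])))/180).round(4))
E
python3 - <<'E'
from st import *
go([.4647,-.3115,.25],-16)
im=robot.get_image("wrist"); cv2.imwrite("pics/w1.png",im)
print([proj("wrist",p).round(0) for p in([.4647,-.3115,.13],[.4647,-.3115,.091],[.4935,-.3197,.13])])
E
```

```text
5.75 [ 0.4643 -0.3107  0.3039] yaw -15.91 F [-1.2 -0.5  0.3] w 0.08593555071068809 g 0.0 [-40.   6.  77.   0.  97.  66.]
units [0.004 0.005 0.359]
turn 0.0005
[array([325., 201.]), array([324., 187.]), array([325., 160.])]
```

View pics/w1.png

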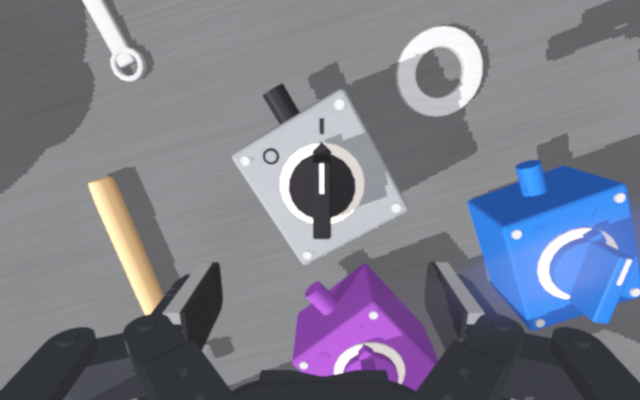

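Wrist view: the grey isolator's bar is vertical at (322,190), nose at the bar mark (322,126) and ring at (271,156). It is well aligned with the fingers, so I descend.

Request:
step_arm(
  travel=[
    [0, 0, 0.15],
    [0, 0, 0.15],
    [0, 0, 0.15],
    [0, 0, 0.15],
    [0, 0, 0.13],
    [0, 0, 0.1],
    [0, 0, 0.036],
    [0, 0, 0],
  ],
  turn=[0, 0, 0, 0, 0, 0, 0, 0],
  fingers=[0.3, 0, 0, 0, 0, 0, 0, 0],
  newtons=30,
)

```text
time_s: 6.47
tool_pos: [0.4636, -0.31, 0.172]
ee_rot: [[0.962, -0.273, -0.003], [-0.273, -0.962, 0.003], [-0.004, -0.002, -1.0]]
ft_force: [-0.3, -1.0, 0.5]
grip_width: 0.0427
grasp_force: 0.0
```

Request:
step_arm(
  travel=[
    [0, 0, 0],
    [0, 0, 0],
    [0, 0, 0],
    [0, 0, 0],
    [0, 0, 0],
  ],
  turn=[0, 0, 0, 0, 0],
  fingers=[-1, -1, -1, -1, -1],
)

```text
time_s: 6.88
tool_pos: [0.4654, -0.3098, 0.1759]
ee_rot: [[0.962, -0.273, 0.003], [-0.273, -0.962, 0.001], [0.003, -0.002, -1.0]]
ft_force: [1.5, 4.6, 2.2]
grip_width: 0.0135
grasp_force: 32.2
```

Bar gripped (13.5 mm). Turning it anticlockwise by 60°.

Request:
step_arm(
  travel=[
    [0, 0, 0],
    [0, 0, 0],
    [0, 0, 0],
    [0, 0, 0],
    [0, 0, 0],
    [0, 0, 0],
    [0, 0, 0],
    [0, 0, 0],
    [0, 0, 0],
    [0, 0, 0],
  ],
  turn=[-0.03, -0.034, -0.034, -0.034, -0.034, -0.034, -0.034, -0.034, -0.034, -0.03],
  fingers=[-1, -1, -1, -1, -1, -1, -1, -1, -1, -1],
)

```text
time_s: 7.72
tool_pos: [0.4653, -0.3095, 0.1759]
ee_rot: [[0.717, 0.697, 0.003], [0.697, -0.717, 0.002], [0.003, 0.001, -1.0]]
ft_force: [1.4, 4.8, 2.8]
grip_width: 0.0134
grasp_force: 32.2
```

Request:
step_arm(
  travel=[
    [0, 0, 0],
    [0, 0, 0],
  ],
  turn=[0, 0],
  fingers=[-1, -1],
)

```text
time_s: 7.88
tool_pos: [0.4653, -0.3095, 0.1759]
ee_rot: [[0.72, 0.694, 0.003], [0.694, -0.72, 0.002], [0.003, 0.001, -1.0]]
ft_force: [0.9, 5.3, 2.8]
grip_width: 0.0137
grasp_force: 32.3
```

Request:
step_arm(
  travel=[
    [0, 0, 0],
    [0, 0, 0],
    [0, 0, 0],
    [0, 0, 0],
    [0, 0, -0.1],
    [0, 0, -0.2],
    [0, 0, -0.25],
    [0, 0, -0.25],
    [0, 0, -0.2],
    [0, 0, 0],
  ],
  turn=[0, 0, 0, 0, 0, 0, 0, 0, 0, 0],
  fingers=[0, 0, 0, 0, 0, 0, 0, 0, 0, 0],
)

```text
time_s: 8.72
tool_pos: [0.4657, -0.3121, 0.3331]
ee_rot: [[0.721, 0.693, 0.012], [0.693, -0.721, -0.01], [0.002, 0.015, -1.0]]
ft_force: [0.7, -0.8, 1.2]
grip_width: 0.0427
grasp_force: 0.0
```

```bash
cat > look.py <<'E'
from st import *
a=robot.get_image("wrist"); b=robot.get_image("top"); c=robot.get_image("side")
def z(im,x,y,w,h): return cv2.resize(im[y:y+h,x:x+w],(400,300),interpolation=cv2.INTER_CUBIC)
E
python3 - <<'E'
from look import *
cv2.imwrite("pics/m2.png",np.hstack([z(a,160,40,320,240),z(b,360,170,80,60)]))
p=(.613,.1975,-.02)
for th in(-2.03,-2.0): print(hp(p,th,.1,.06))
go([*hp(p,-2.03,.1,.062)[:2],.36],-1.1)
E
```

```text
8.7167 [ 0.4657 -0.3121  0.3331] yaw 43.84 F [ 0.7 -0.8  1.2] w 0.042685635503761254 g 0.0 [-40.   6.  75.  -0.  99.   7.]
[0.54408461 0.288537   0.18372624]
[0.54632883 0.28978153 0.18527992]
units [ 3.146 -2.528 -0.214]
turn 0.2497
```

View pics/m2.png

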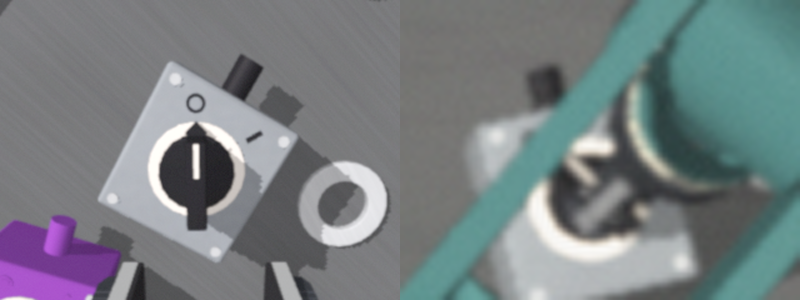

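The isolator is off: the nose points at the ring mark (wrist crop 196,103). Next I move to look at the plate from above.

Request:
step_arm(
  travel=[
    [0, 0, -0.1],
    [0, 0, -0.1],
    [0, 0, -0.1],
    [0, 0, -0.1],
    [0, 0, -0.1],
    [0, 0, -0.1],
    [0, 0, 0],
  ],
  turn=[0.039, 0.039, 0.039, 0.039, 0.039, 0.039, 0.0157],
  fingers=[0, 0, 0, 0, 0, 0, 0],
)

```text
time_s: 9.45
tool_pos: [0.4644, -0.3109, 0.4151]
ee_rot: [[1.0, -0.024, 0.001], [-0.024, -1.0, -0.001], [0.001, 0.001, -1.0]]
ft_force: [-0.3, 0.3, -0.3]
grip_width: 0.0427
grasp_force: 0.0
```

Request:
step_arm(
  travel=[
    [0.013, -0.204, 0],
    [0.013, -0.204, 0],
    [0.013, -0.204, 0],
    [0.013, -0.204, 0],
    [0.013, -0.204, 0],
    [0.013, -0.204, 0],
    [0.013, -0.204, 0],
    [0.013, -0.204, 0],
    [0.013, -0.204, 0],
    [0.013, -0.204, 0],
  ],
  turn=[0, 0, 0, 0, 0, 0, 0, 0, 0, 0],
  fingers=[0, 0, 0, 0, 0, 0, 0, 0, 0, 0],
)

```text
time_s: 10.28
tool_pos: [0.4892, -0.0037, 0.4115]
ee_rot: [[1.0, -0.019, -0.004], [-0.019, -1.0, 0.0], [-0.004, -0.0, -1.0]]
ft_force: [0.2, -0.1, 0.4]
grip_width: 0.0431
grasp_force: 0.0
```

Request:
step_arm(
  travel=[
    [0.013, -0.204, 0],
    [0.013, -0.204, 0],
    [0.013, -0.204, 0],
    [0.013, -0.204, 0],
    [0.013, -0.204, 0],
    [0.013, -0.204, 0],
    [0.013, -0.204, 0],
    [0.013, -0.204, 0],
    [0, 0, 0],
    [0, 0, 0],
  ],
  turn=[0, 0, 0, 0, 0, 0, 0, 0, 0, 0],
  fingers=[0, 0, 0, 0, 0, 0, 0, 0, 0, 0],
)

```text
time_s: 11.12
tool_pos: [0.5096, 0.2406, 0.4108]
ee_rot: [[1.0, -0.016, -0.005], [-0.016, -1.0, -0.002], [-0.005, 0.002, -1.0]]
ft_force: [-0.2, -0.6, -0.3]
grip_width: 0.0425
grasp_force: 0.0
```

```bash
python3 - <<'E'
from look import *
cv2.imwrite("pics/w3.png",a)
T=cam("wrist")[3]; print(-T[:3,:3].T@T[:3,3]); np.save("Tw.npy",T); print(cam("wrist")[:3])
p=(.613,.1975,-.02); C,u,l,zz=plate(p)
print("stub",proj("wrist",C+.074*zz),"htop",proj("wrist",hp(p,-2.03,.1,.072)),"ptr",proj("wrist",hp(p,0,.121,.012)))
E
```

```text
11.1167 [0.5096 0.2406 0.4108] yaw -0.93 F [-0.2 -0.6 -0.3] w 0.04247852941929737 g 0.0 [ 20.   7.  64.  -0. 109. 110.]
[0.58576239 0.23698997 0.48177908]
(np.float64(348.6902176616465), 323.2528312537303, 200.35135831540128)
stub [376.57143114 112.76034676] htop [262.09147795 154.47196033] ptr [ 392.24867536 -132.07232868]
```

View pics/w3.png

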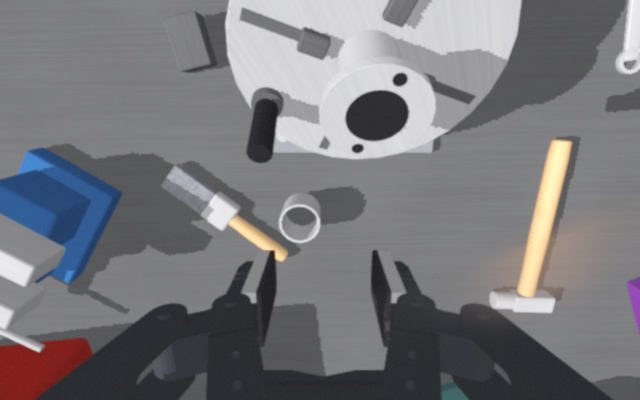

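The fit agrees with the wrist view: stub hole at (377,115) against a predicted (377,113), and handle top at (260,152) against (262,154). Now I work out the approach and the circle steps.

```bash
cat > path.py <<'E'
from st import *
p=(.612,.1975,-.02)
G=lambda th,n=.063: hp(p,th,.1,n)+[0,0,.054]
E
python3 - <<'E'
from path import *
g=G(-2.0); print(g); go([g[0],g[1],.31],-1.1); print("down",(.31-g[2])/.15)
E
```

```text
11.2667 [0.5098 0.2385 0.413 ] yaw -1.15 F [ 0.1 -0.1  0.7] w 0.043013654216339355 g 0.0 [ 19.   7.  64.  -0. 109. 110.]
[0.54360845 0.28981595 0.24173738]
units [ 0.22  -0.347  0.686]
turn -0.0003
down 0.455084154402271
```

Request:
step_arm(
  travel=[
    [0.055, -0.087, 0.1],
    [0.055, -0.087, 0.2],
    [0.055, -0.087, 0.2],
    [0.055, -0.086, 0.186],
    [0, 0, 0.12],
    [0, 0, 0.12],
    [0, 0, 0.12],
    [0, 0, 0.06],
    [0, 0, 0.035],
    [0, 0, 0],
  ],
  turn=[0, 0, 0, 0, 0, 0, 0, 0, 0, 0],
  fingers=[0, 0, 0, 0, 0, 0, 0, 0, 0, 0],
  newtons=30,
)

```text
time_s: 12.1
tool_pos: [0.5436, 0.2898, 0.2418]
ee_rot: [[1.0, -0.02, -0.002], [-0.02, -1.0, -0.001], [-0.002, 0.001, -1.0]]
ft_force: [0.9, 0.3, -0.1]
grip_width: 0.0428
grasp_force: 0.0
```

Request:
step_arm(
  travel=[
    [0, 0, 0],
    [0, 0, 0],
    [0, 0, 0],
    [0, 0, 0],
    [0, 0, 0],
  ],
  turn=[0, 0, 0, 0, 0],
  fingers=[-1, -1, -1, -1, -1],
)

```text
time_s: 12.52
tool_pos: [0.5437, 0.2917, 0.2444]
ee_rot: [[1.0, -0.018, 0.002], [-0.018, -1.0, 0.002], [0.002, -0.002, -1.0]]
ft_force: [-1.4, 4.7, 2.8]
grip_width: 0.021
grasp_force: 30.8
```

```bash
python3 - <<'E'
from path import *
t0=-2.0
ths=np.r_[t0,np.arange(t0+.06,6.27,.12),6.28]; print(len(ths)-1, "off",(np.array(s["tool_pos"])-G(t0)).round(4))
P=np.array([G(t)-G(t0) for t in ths])@R/.15
Q=P.round(2); D=np.diff(Q,axis=0)
D=np.diff(P.round(3),axis=0).round(3)
for i in range(0,len(D),10): print(i,ths[min(i+10,len(D))].round(2),(D[i:i+10]+0.).tolist())
c=robot.get_image("side"); cv2.imwrite("pics/m4.png",cv2.resize(c[60:210,180:400],(800,545),interpolation=cv2.INTER_CUBIC))
E
```

```text
12.5167 [0.5437 0.2917 0.2444] yaw -1.04 F [-1.4  4.7  2.8] w 0.020999930602879874 g 30.79315991140902 [ 23.  14.  74.   0.  91. 114.]
70 off [0.0001 0.0019 0.0026]
0 -0.86 [[0.03, -0.016, -0.021], [0.063, -0.024, -0.044], [0.064, -0.015, -0.044], [0.066, -0.005, -0.046], [0.065, 0.004, -0.046], [0.065, 0.013, -0.045], [0.062, 0.023, -0.044], [0.06, 0.032, -0.042], [0.057, 0.041, -0.039], [0.052, 0.048, -0.037]]
10 0.34 [[0.047, 0.056, -0.033], [0.041, 0.062, -0.029], [0.035, 0.068, -0.024], [0.028, 0.072, -0.02], [0.02, 0.076, -0.014], [0.013, 0.078, -0.01], [0.005, 0.08, -0.004], [-0.003, 0.08, 0.002], [-0.01, 0.079, 0.007], [-0.019, 0.077, 0.013]]
20 1.54 [[-0.025, 0.073, 0.017], [-0.033, 0.07, 0.023], [-0.039, 0.064, 0.027], [-0.046, 0.058, 0.032], [-0.05, 0.051, 0.035], [-0.056, 0.043, 0.038], [-0.059, 0.035, 0.041], [-0.062, 0.026, 0.043], [-0.064, 0.016, 0.045], [-0.065, 0.008, 0.046]]
30 2.74 [[-0.066, -0.003, 0.045], [-0.064, -0.012, 0.046], [-0.064, -0.021, 0.044], [-0.06, -0.03, 0.042], [-0.057, -0.039, 0.04], [-0.053, -0.047, 0.037], [-0.048, -0.055, 0.034], [-0.042, -0.061, 0.03], [-0.036, -0.067, 0.025], [-0.029, -0.071, 0.02]]
40 3.94 [[-0.022, -0.076, 0.016], [-0.014, -0.078, 0.01], [-0.007, -0.079, 0.005], [0.001, -0.08, -0.001], [0.01, -0.079, -0.006], [0.017, -0.078, -0.011], [0.024, -0.074, -0.017], [0.031, -0.07, -0.022], [0.038, -0.065, -0.026], [0.045, -0.059, -0.031]]
50 5.14 [[0.049, -0.053, -0.034], [0.055, -0.044, -0.038], [0.058, -0.037, -0.041], [0.062, -0.027, -0.043], [0.064, -0.019, -0.044], [0.065, -0.008, -0.046], [0.066, 0.0, -0.045], [0.065, 0.01, -0.046], [0.063, 0.02, -0.044], [0.061, 0.029, -0.043]]
60 6.28 [[0.058, 0.037, -0.04], [0.054, 0.046, -0.038], [0.049, 0.053, -0.034], [0.043, 0.06, -0.031], [0.037, 0.066, -0.026], [0.03, 0.071, -0.021], [0.023, 0.074, -0.017], [0.016, 0.078, -0.011], [0.008, 0.079, -0.006], [0.001, 0.04, -0.001]]
```

View pics/m4.png

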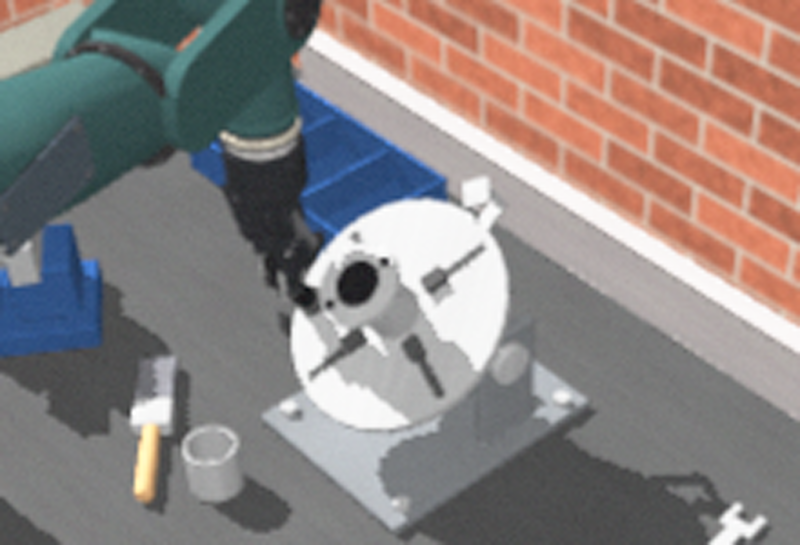

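The fingers hold the handle (crop 305,297) at 21 mm width. Starting the turn.

Request:
step_arm(
  travel=[
    [0.03, -0.016, -0.021],
    [0.063, -0.024, -0.044],
    [0.064, -0.015, -0.044],
    [0.066, -0.005, -0.046],
    [0.065, 0.004, -0.046],
    [0.065, 0.013, -0.045],
    [0.062, 0.023, -0.044],
    [0.06, 0.032, -0.042],
    [0.057, 0.041, -0.039],
    [0.052, 0.048, -0.037],
  ],
  turn=[0, 0, 0, 0, 0, 0, 0, 0, 0, 0],
  fingers=[-1, -1, -1, -1, -1, -1, -1, -1, -1, -1],
)

```text
time_s: 13.4
tool_pos: [0.6311, 0.2751, 0.3057]
ee_rot: [[1.0, -0.017, 0.001], [-0.017, -1.0, 0.002], [0.001, -0.002, -1.0]]
ft_force: [-1.4, 4.2, 3.1]
grip_width: 0.0207
grasp_force: 30.8
```

```bash
cat > chk.py <<'E'
import sys
from path import *
t=float(sys.argv[1]); d=np.array(s["tool_pos"])-[0,0,.054]-plate(p)[0]; C,u,l,zz=plate(p)
print("ang",np.arctan2(d@l,d@u)%(2*np.pi),"r",np.hypot(d@l,d@u),"n",d@zz,"err",(np.array(s["tool_pos"])-G(t)).round(4))
E
python3 chk.py -.86
```

```text
13.4 [0.6311 0.2751 0.3057] yaw -0.98 F [-1.4  4.2  3.1] w 0.02065549040755641 g 30.833979109302163 [ 19.  23.  56.   0. 100. 110.]
ang 5.422289719636201 r 0.10276976139426638 n 0.06499109901830878 err [0.0003 0.0022 0.0026]
```

Tracking is at -0.86 rad as planned, with low force. Continuing.

Request:
step_arm(
  travel=[
    [0.047, 0.056, -0.033],
    [0.041, 0.062, -0.029],
    [0.035, 0.068, -0.024],
    [0.028, 0.072, -0.02],
    [0.02, 0.076, -0.014],
    [0.013, 0.078, -0.01],
    [0.005, 0.08, -0.004],
    [-0.003, 0.08, 0.002],
    [-0.01, 0.079, 0.007],
    [-0.019, 0.077, 0.013],
  ],
  turn=[0, 0, 0, 0, 0, 0, 0, 0, 0, 0],
  fingers=[-1, -1, -1, -1, -1, -1, -1, -1, -1, -1],
)

```text
time_s: 14.23
tool_pos: [0.6522, 0.1628, 0.3216]
ee_rot: [[1.0, -0.019, -0.0], [-0.019, -1.0, -0.001], [-0.0, 0.001, -1.0]]
ft_force: [-2.9, 2.8, 4.7]
grip_width: 0.0208
grasp_force: 31.0
```

Request:
step_arm(
  travel=[
    [-0.025, 0.073, 0.017],
    [-0.033, 0.07, 0.023],
    [-0.039, 0.064, 0.027],
    [-0.046, 0.058, 0.032],
    [-0.05, 0.051, 0.035],
    [-0.056, 0.043, 0.038],
    [-0.059, 0.035, 0.041],
    [-0.062, 0.026, 0.043],
    [-0.064, 0.016, 0.045],
    [-0.065, 0.008, 0.046],
  ],
  turn=[0, 0, 0, 0, 0, 0, 0, 0, 0, 0],
  fingers=[-1, -1, -1, -1, -1, -1, -1, -1, -1, -1],
)

```text
time_s: 15.07
tool_pos: [0.5755, 0.0999, 0.2688]
ee_rot: [[1.0, -0.018, -0.0], [-0.018, -1.0, 0.004], [-0.0, -0.004, -1.0]]
ft_force: [-0.9, 8.2, 4.7]
grip_width: 0.0207
grasp_force: 31.1
```

```bash
python3 chk.py 1.54
```

```text
15.0667 [0.5755 0.0999 0.2688] yaw -1.04 F [-0.9  8.2  4.7] w 0.020679239920800535 g 31.146184969693422 [ 4. 10. 77.  0. 93. 95.]
ang 1.5385724783172094 r 0.09836113651268542 n 0.06467542741946423 err [-0.0009  0.0017  0.0014]
```

Request:
step_arm(
  travel=[
    [-0.066, -0.003, 0.045],
    [-0.064, -0.012, 0.046],
    [-0.064, -0.021, 0.044],
    [-0.06, -0.03, 0.042],
    [-0.057, -0.039, 0.04],
    [-0.053, -0.047, 0.037],
    [-0.048, -0.055, 0.034],
    [-0.042, -0.061, 0.03],
    [-0.036, -0.067, 0.025],
    [-0.029, -0.071, 0.02],
  ],
  turn=[0, 0, 0, 0, 0, 0, 0, 0, 0, 0],
  fingers=[-1, -1, -1, -1, -1, -1, -1, -1, -1, -1],
)

```text
time_s: 15.9
tool_pos: [0.5006, 0.1606, 0.2159]
ee_rot: [[1.0, -0.02, 0.005], [-0.02, -1.0, -0.001], [0.005, 0.001, -1.0]]
ft_force: [0.8, 0.8, 8.3]
grip_width: 0.021
grasp_force: 31.4
```

```bash
python3 chk.py 2.74
```

```text
15.9 [0.5006 0.1606 0.2159] yaw -1.14 F [0.8 0.8 8.3] w 0.02101848309181393 g 31.447114725597203 [ 12.   4.  90.  -0.  86. 103.]
ang 2.729638184575526 r 0.09766132764874687 n 0.06501657881238981 err [ 0.0009 -0.      0.0031]
```

Request:
step_arm(
  travel=[
    [-0.022, -0.076, 0.016],
    [-0.014, -0.078, 0.01],
    [-0.007, -0.079, 0.005],
    [0.001, -0.08, -0.001],
    [0.01, -0.079, -0.006],
    [0.017, -0.078, -0.011],
    [0.024, -0.074, -0.017],
    [0.031, -0.07, -0.022],
    [0.038, -0.065, -0.026],
    [0.045, -0.059, -0.031],
  ],
  turn=[0, 0, 0, 0, 0, 0, 0, 0, 0, 0],
  fingers=[-1, -1, -1, -1, -1, -1, -1, -1, -1, -1],
)

```text
time_s: 16.73
tool_pos: [0.5187, 0.2706, 0.2267]
ee_rot: [[1.0, -0.019, -0.006], [-0.019, -1.0, -0.003], [-0.006, 0.004, -1.0]]
ft_force: [-8.2, -1.6, 7.2]
grip_width: 0.0207
grasp_force: 31.4
```

Request:
step_arm(
  travel=[
    [0.049, -0.053, -0.034],
    [0.055, -0.044, -0.038],
    [0.058, -0.037, -0.041],
    [0.062, -0.027, -0.043],
    [0.064, -0.019, -0.044],
    [0.065, -0.008, -0.046],
    [0.066, 0.0, -0.045],
    [0.065, 0.01, -0.046],
    [0.063, 0.02, -0.044],
    [0.061, 0.029, -0.043],
  ],
  turn=[0, 0, 0, 0, 0, 0, 0, 0, 0, 0],
  fingers=[-1, -1, -1, -1, -1, -1, -1, -1, -1, -1],
)

```text
time_s: 17.57
tool_pos: [0.6113, 0.2909, 0.2915]
ee_rot: [[1.0, -0.017, -0.001], [-0.017, -1.0, 0.004], [-0.001, -0.004, -1.0]]
ft_force: [-4.3, 6.0, 5.8]
grip_width: 0.0207
grasp_force: 31.1
```

Request:
step_arm(
  travel=[
    [0.058, 0.037, -0.04],
    [0.054, 0.046, -0.038],
    [0.049, 0.053, -0.034],
    [0.043, 0.06, -0.031],
    [0.037, 0.066, -0.026],
    [0.03, 0.071, -0.021],
    [0.023, 0.074, -0.017],
    [0.016, 0.078, -0.011],
    [0.008, 0.079, -0.006],
    [0.001, 0.04, -0.001],
  ],
  turn=[0, 0, 0, 0, 0, 0, 0, 0, 0, 0],
  fingers=[-1, -1, -1, -1, -1, -1, -1, -1, -1, -1],
)

```text
time_s: 18.4
tool_pos: [0.6581, 0.1952, 0.3255]
ee_rot: [[1.0, -0.021, 0.001], [-0.021, -1.0, -0.002], [0.001, 0.002, -1.0]]
ft_force: [-1.9, 0.8, 5.8]
grip_width: 0.0205
grasp_force: 31.2
```

Request:
step_arm(
  travel=[
    [0, 0, 0],
    [0, 0, 0],
    [0, 0, 0],
  ],
  turn=[0, 0, 0],
  fingers=[-1, -1, -1],
)

```text
time_s: 18.65
tool_pos: [0.6581, 0.1953, 0.3254]
ee_rot: [[1.0, -0.022, 0.001], [-0.022, -1.0, -0.003], [0.001, 0.003, -1.0]]
ft_force: [-1.9, -1.4, 6.9]
grip_width: 0.0209
grasp_force: 31.3
```

```bash
python3 chk.py 6.28; python3 - <<'E'
from h import *
c=robot.get_image("side"); cv2.imwrite("pics/m5.png",cv2.resize(c[60:210,180:400],(800,545),interpolation=cv2.INTER_CUBIC))
E
```

```text
18.65 [0.6581 0.1953 0.3254] yaw -1.24 F [-1.9 -1.4  6.9] w 0.020943822267408412 g 31.279522441327572 [ 12.  23.  54.  -0. 103. 103.]
ang 0.012302432810015739 r 0.10173344682181064 n 0.06481820759269619 err [ 0.0003 -0.0016  0.0025]
```

View pics/m5.png

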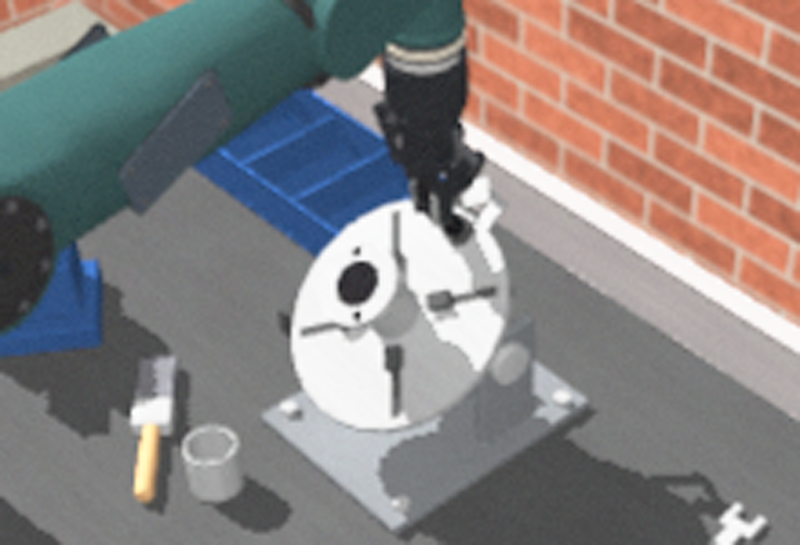

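The handle is at the pointer after the full turn, held at crop (455,225) beside the pointer (485,210). Now I open and withdraw straight up.

Request:
step_arm(
  travel=[
    [0, 0, 0],
    [0, 0, 0],
    [0, 0, 0],
    [0, 0, 0],
    [0, 0, 0],
    [0, 0, -0.1],
    [0, 0, -0.15],
    [0, 0, -0.2],
    [0, 0, -0.2],
    [0, 0, -0.1],
  ],
  turn=[0, 0, 0, 0, 0, 0, 0, 0, 0, 0],
  fingers=[0, 0, 0, 0, 0, 0, 0, 0, 0, 0],
)

```text
time_s: 19.53
tool_pos: [0.6577, 0.1981, 0.4411]
ee_rot: [[1.0, -0.019, 0.006], [-0.019, -1.0, 0.001], [0.006, -0.001, -1.0]]
ft_force: [-0.0, 1.8, 1.2]
grip_width: 0.0427
grasp_force: 0.0
```

Request:
step_arm(
  travel=[
    [-0.15, 0, 0],
    [-0.2, 0, 0],
    [-0.2, 0, 0],
    [-0.2, 0, 0],
    [-0.2, 0, 0],
    [-0.1, 0, 0],
    [0, 0, 0],
    [0, 0, 0],
  ],
  turn=[0, 0, 0, 0, 0, 0, 0, 0],
  fingers=[0, 0, 0, 0, 0, 0, 0, 0],
)

```text
time_s: 20.2
tool_pos: [0.5, 0.2011, 0.4375]
ee_rot: [[1.0, -0.018, 0.002], [-0.018, -1.0, 0.0], [0.002, -0.0, -1.0]]
ft_force: [0.4, 0.4, -0.7]
grip_width: 0.0427
grasp_force: 0.0
```

```bash
python3 - <<'E'
from look import *
print(proj("wrist",hp((.612,.1975,-.02),0,.1,.072)),proj("side",hp((.612,.1975,-.02),0,.1,.072)))
cv2.imwrite("pics/m6.png",np.vstack([np.hstack([z(a,0,0,640,400),z(c,235,95,136,102)]),np.hstack([z(b,155,90,136,102),z(c,325,235,80,60)])]))
E
```

```text
20.2 [0.5    0.2011 0.4375] yaw -1.04 F [ 0.4  0.4 -0.7] w 0.04270487545597634 g 0.0 [ 16.   4.  64.  -0. 111. 107.]
[325.66658717 -47.78148199] [296.91199496 113.93377738]
```

View pics/m6.png

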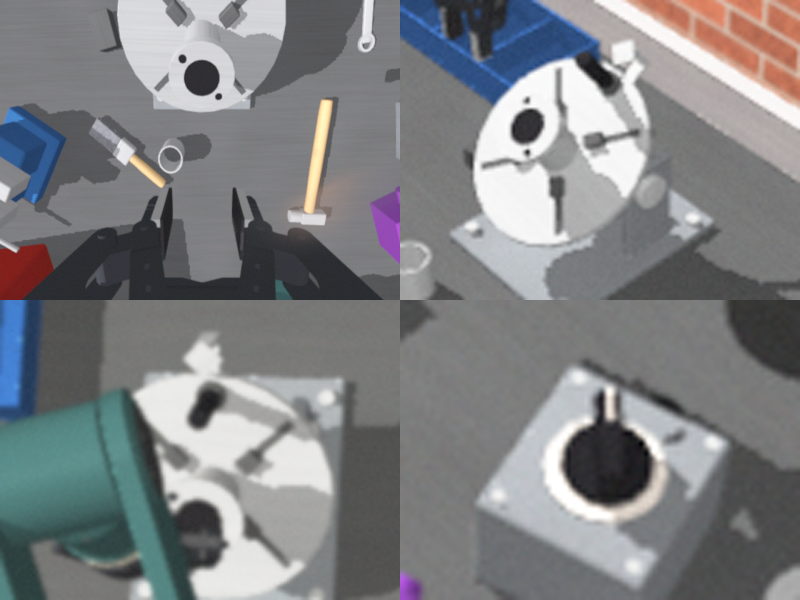

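The handle stands in line with the pointer (top crop 205,400 against 208,365). The isolator nose is at the ring and the bystanders have not moved. Handing in.

```bash
python3 -c "
from plant import robot
print(robot.hand_in())"
```

```text
the job is handed in; nothing more can be done
None
```

The isolator is switched off, and the plate was turned clockwise past the pointer and one full turn back to it, released with its handle in line with the pointer; I handed the job in at about 20 s, and no verdict came back.

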